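# Wipe the tamper's base and hold it up for inspection

## Task

Draw the wooden-handled tamper up out of its socket in the station, set its flat base on the red-marked end of the sprung rubber wiping pad and wipe it along the middle of the pad to the other end in one slow stroke, keeping the base flat and the pad pressed down a few millimetres all the way (gently, under 25 N). Then raise it about 20 cm above the counter, tip it over by about 45 degrees so that its underside can be inspected, and finish holding it there, still, in the gripper. Leave the leveller in its socket and do not disturb the other things on the counter.

Things in the scene. Friction and masses are not known exactly. Their poses are not given: they have to be found in the camera images.
- tamper: Coffee tamper, loose, 0.3 to 0.6 kg: round flat steel base 58 mm across and 26 mm tall, above it a walnut handle at most 34 mm thick, 90 mm tall in all. Origin at the centre of the underside of the base, z along the handle to its top. It stands upright in one of the station's two sockets. Grip the handle from above, about 60 to 75 mm above the origin.
- leveller: Coffee leveller, a plain metal disc 60 mm across and 33 mm tall with no handle, in the other socket of the station; leave it there. Origin at the centre of its underside.
- station: Dark wooden block, fixed, 92 (x) x 178 (y) x 24 mm, with two round sockets 64 mm wide and 18 mm deep, centred 43 mm either side of the middle along its y. Origin at the centre of its underside. It and the wiping stand lie left and right of the robot's middle line (sides swap), before the espresso machine, whose upright face is at x = 0.61 m, 0.49 m tall: keep hand and wrist clear of it.
- wiper: Wiping stand, fixed: black tray with a low metal frame, 104 (x) x 234 (y) x 18 mm, with the ribbed rubber pad sitting in it. Origin at the centre of the underside; y runs along the pad towards its red-marked end.
- pad (a joint): How far the sprung rubber pad is pressed down, 0 (up) to 0.010 m (bottomed). The pad is 88 x 218 mm, its top 30 mm above the counter when up, and sinks level; it starts to move at about 2 N and takes about 1 N more per mm. It pops up again by itself.
- wipe_start (a point): Point on top of the unpressed pad (30 mm above the counter), on its middle line, 67 mm from the middle towards the red band across one end: where the base is set down to begin the stroke.
- wipe_finish (a point): The same at the other, unmarked end of the pad, 67 mm from its middle: where the stroke ends.
- lids: Bystander: stack of black cup lids, 85 mm across, 39 mm tall; origin at the centre of its underside.
- jug: Bystander: steel milk jug with handle, 88x117x111 mm; origin at the centre of its underside.
- cup: Bystander: black coffee cup, 82x108x56 mm; origin at the centre of its underside.
- server: Bystander: glass coffee server, 103 mm across, 115 mm tall; origin at the centre of its underside.
- glass: Bystander: clear tumbler, 63 mm across, 84 mm tall; origin at the centre of its underside.
- scoop: Bystander: steel bean scoop, 134 mm long, 20 mm tall; origin at the centre of its underside.
There are look-alikes about, which are no part of the job. What is shaped like the tamper but turquoise or yellow is not meant.

How it is judged:
By the outcome, as a careful person would: the job done as asked, in the order asked, and still so for the second after the job is handed in, while the arm keeps its last pose, push and grip.
It also fails if it takes over 64 s, if anything falls off the work surface, if the arm or the gripper's body presses on something with over 40 N, if the wrist force passes 120 N, or if a joint passes its speed limit or range.

## Robot

A 6-joint arm with a two-finger parallel gripper is mounted at the origin on a cart in front of the work surface, level with it; the furniture and walls round the work are solid. World frame = base frame: x ahead of the robot, y to its left, z up, the work surface at z = 0. Lengths are in m, angles in rad, forces in N, time in s.
With the tool pointing down it reaches from about 0.275 to 0.85 m from the base axis. Payload 5.2 kg.
Tool frame: the origin (TCP) lies between the finger pads; the fingertips stand 22 mm ahead of it and the grasp point (between the pads) lies 3 mm ahead of it (r.tips_ahead is the z of the fingertips in the tool frame, in m); z points along the fingers, y is the line along which they close (so a half turn about z gives the same grasp; the last joint's range is limited). The gripper opens to 85 mm and grips with 20 to 120 N. Pads are 22 mm wide; open, the fingers measure 114 mm over their backs; the gripper's body (76 mm by 85 mm) begins 54 mm behind the grasp point. The pads swing forward as they close: fully open they stand 13 mm farther back than shut.
Start: joints at [1.057, 0.259, 1.535, -0, 1.348, -0.203], TCP at [0.168, 0.524, 0.253] pointing down, gripper open.
Joint ranges: [-3.14, 3.14], [-0.91, 2.08], [0.19, 2.58], [-1.22, 4.36], [0.22, 2.71], [-3.12, 3.12]. Speed limits (rad/s): [2.57, 2.57, 3.14, 3.14, 3.14, 3.14].

## Interface

Orientations are given as a unit quaternion [x, y, z, w].
In Python, from bench import telemetry, optics, r gives the robot as it stands.
- The arm moves only by the tool jog_arm, never from a script. Its argument "plan" is a list of rows, each an object of numbers: "dx", "dy", "dz": the shift along the world's x, y, z in mm; "ax", "ay", "az": the turn, a rotation vector about the world's x, y, z in rad; "jaw": the closure, from 0 (fully open) to 1 (shut). A call has 1 to 20 rows; each row is the pose to reach, as a shift and turn from the pose commanded when the call began; what a row does not reach only later rows make up. A row lasts 1/10 s, in which the tool goes at most 50 mm and 8.59 degrees, less where a joint would pass 70% of its speed; a pose out of reach is approached as far as the arm can. A call with a gripper value outside its range is refused whole. The fingers move at their own pace and stop on an object; "force" is the grip in N (left out, the last holds). Time passes only in rows, so rows that repeat a pose let the fingers close. It gives the time, the measured TCP pose, the force, the opening and the grip force at its end, in the units of the state.
- telemetry.get_obs(): the state, without advancing time (a new reading comes with each control period).
- optics.snapshot(name): name is "scene" or "top" or "wrist"; returns a dict with "pixels" (384x512x3 uint8, red, green, blue), "depth" (384x512 float32, m along the optical axis (not along the pixel's ray), 0 where there is no reading), "camera_matrix" (3x3 intrinsics, pixels), "rvec" (rotation vector, rad) and "tvec" (3), from world to camera coordinates, as OpenCV has them. Camera axes: x right, y down, z forward; pixel columns grow to the right and rows downward; lengths in m; the calibration is good to about 2 mm. The wrist camera is an equidistant fisheye: a pixel r from the principal point sees the ray r / f radians off the axis. A picture is of the moment at which its call begins.
- r.sign_off(): hands the job in; it is judged then, once.
The state is a dict: "time": time; "joints": joint angles; "qd": joint speeds; "joint_torque": joint torques, N m; "tool_pos": TCP position; "ee_rot": TCP orientation; "ft_force": force on the tool from outside, world axes, zero at the start; "moment": the same for the moment, N m; "opening": finger opening in m; "grip_force": force on a finger pad.
Only numpy, scipy, OpenCV 4.12 (cv2) and the standard library are available. Lean on these libraries where they do the work, as an engineer would, in place of code of your own. Each camera call takes 0.05 s, during which the arm holds its last target. There are 200 camera calls.

## Working session

There is one attempt and no reset: what is moved stays moved. The work goes in short steps, Python scripts to look and compute and a tool call to move; the robot and the scene stay as the last step left them, time stands still between calls to the robot, and variables do not carry over. Pictures are saved under pics/ and viewed, at most 10 in all, crops included, and the job is handed in when it is done.

Besides the shell and the picture viewer there is one more tool, called after "Call:" in YAML: its name, and indented under it one key for each argument. jog_arm: Moves the arm, as the interface text tells. Its arguments: {"type":"object","properties":{"plan":{"type":"array","items":{"type":"object","properties":{"dx":{"type":"number"},"dy":{"type":"number"},"dz":{"type":"number"},"ax":{"type":"number"},"ay":{"type":"number"},"az":{"type":"number"},"jaw":{"type":"number"}}}},"force":{"type":"number"}},"required":["plan"]}

```bash
mkdir -p pics; cat > h.py <<'E'
import numpy as np,cv2
from bench import telemetry,optics,r
def snap(n):
    s=optics.snapshot(n); np.savez('%s.npz'%n,**s); return s
def load(n): return dict(np.load('%s.npz'%n))
def cloud(s):
    R=cv2.Rodrigues(np.array(s['rvec'],float))[0];t=np.array(s['tvec'],float).ravel();K=s['camera_matrix'];d=s['depth']
    v,u=np.mgrid[:384,:512]
    P=np.stack([(u-K[0,2])/K[0,0]*d,(v-K[1,2])/K[1,1]*d,d],-1)
    W=(P-t)@R; W[d==0]=np.nan; return W
E
python3 - <<'E'
from h import *
for n in['top','scene']:
    s=snap(n);cv2.imwrite('pics/%s1.png'%n,cv2.resize(s['pixels'][...,::-1],(768,576),interpolation=cv2.INTER_CUBIC))
o=telemetry.get_obs();print(o)
E
```

```text
{'time': 0.1, 'joints': array([ 1.05719307e+00,  2.59310738e-01,  1.53594513e+00,  3.23552618e-06,
        1.34798623e+00, -2.02812556e-01]), 'qd': array([-0.00208441, -0.00336988, -0.00220989, -0.00132053,  0.00032438,
       -0.00098677]), 'joint_torque': array([ 2.62305701e-03, -4.46969497e+01, -2.91250026e+01,  7.78006984e-05,
        6.42818413e-03,  2.58125476e-05]), 'tool_pos': array([0.16796982, 0.52328422, 0.25254736]), 'ee_rot': array([ 1.54770998e-01,  9.87950028e-01, -7.71823477e-04, -2.90622862e-04]), 'ft_force': array([-0.64513593, -0.34992424,  0.2453369 ]), 'moment': array([0.00484398, 0.02602389, 0.02125829]), 'grip_force': 0.0, 'opening': 0.08542845243673378}
```

View pics/top1.png

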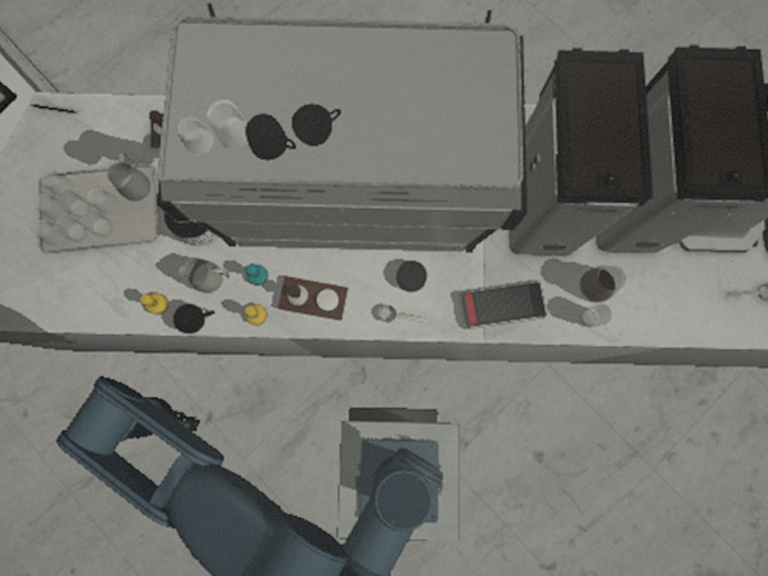

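View pics/scene1.png

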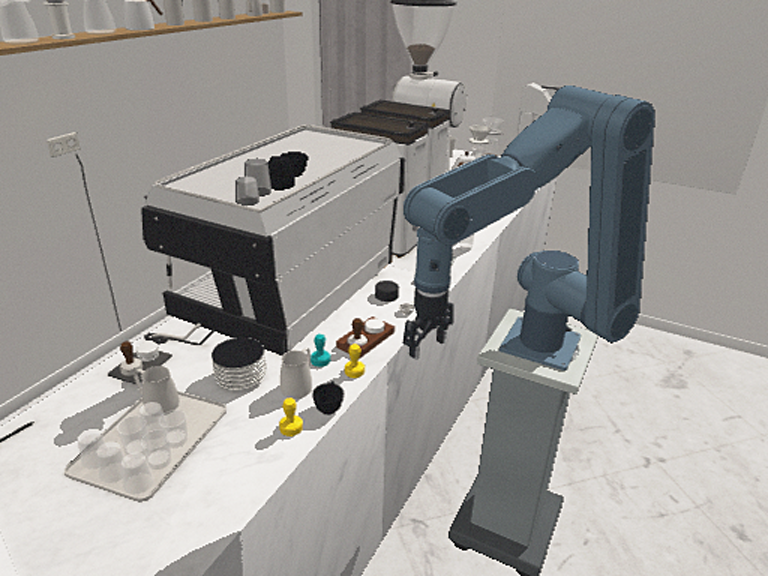

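The top view (768-px scale) shows the station at (311,298), with the walnut tamper in its left socket at (295,291) and the leveller at (327,300). The wiper is at (500,304), with its red end at (470,308), on the +y side. The scene view shows the same layout.

Possible mix-ups:
- turquoise tamper at (256,273)
- yellow tampers at (154,302) and (256,314)
- a walnut one on a dark mat left of the machine, scene (128,352)

I choose the one in the station and will check it in a close crop.

```bash
python3 - <<'E'
from h import *
s=load('top');W=cloud(s);im=s['pixels'][...,::-1]
# crop native region u 150..390, v 165..235
c=im[165:230,155:375]; c=cv2.resize(c,None,fx=3.6,fy=3.6,interpolation=cv2.INTER_CUBIC);cv2.imwrite('pics/crop1.png',c)
K=s['camera_matrix'];print(K[0,0], -cv2.Rodrigues(s['rvec'])[0].T@s['tvec'].ravel())
x,y,z=W[...,0],W[...,1],W[...,2]
reg=(x>.3)&(x<.6)
m=reg&(z>.075)&(z<.1)&(abs(y-.2)<.3)
n,l,st,cc=cv2.connectedComponentsWithStats(m.astype('uint8'))
for i in range(1,n): 
    q=W[l==i]; print(st[i][4],cc[i],q.mean(0).round(4),q[:,2].max())
def rect(mm,name):
    n,l,st,cc=cv2.connectedComponentsWithStats(mm.astype('uint8'))
    for i in range(1,n):
        if st[i][4]>60:
            q=W[l==i];print(name,st[i][4],cc[i].round(1),q.mean(0).round(4),cv2.minAreaRect(q[:,:2].astype('float32')*1000),np.median(q[:,2]))
rect(reg&(z>.012),'all')
rect(reg&(z>.024)&(z<.036)&(y<0),'pad')
rgb=s['pixels'].astype(int); red=reg&(rgb[...,0]>rgb[...,1]*1.8)&(y<0)
print('red',W[red].mean(0),red.sum())
E
```

```text
378.36011798109 [0.2233889  0.05711283 1.57292426]
56 [166.98214286 179.80357143] [0.5413 0.4104 0.0868] 0.09610393268920525
11 [147.45454545 180.27272727] [0.536  0.4865 0.0935] 0.09948511113224426
55 [195.47272727 194.25454545] [0.4844 0.2922 0.0919] 0.09993347735487
59 [166.30508475 207.3559322 ] [0.4297 0.4057 0.0866] 0.09707297195631107
all 384 [135.3 183.5] [0.5272 0.543  0.0646] ((536.4161376953125, 544.22705078125), (89.7309341430664, 98.98092651367188), 39.89461898803711) 0.0658197741664494
all 332 [273.5 183.8] [ 0.5465 -0.0201  0.0353] ((547.459716796875, -19.961502075195312), (81.74374389648438, 79.15237426757812), 0.8685785531997681) 0.03597377018982885
all 165 [170.  182.7] [0.5378 0.4066 0.0467] ((537.93017578125, 405.85113525390625), (44.08906936645508, 55.81485366821289), 47.26896286010742) 0.02704495605381665
all 861 [399.6 194.6] [ 0.5103 -0.5337  0.0571] ((498.46343994140625, -539.9386596679688), (100.42190551757812, 169.4689178466797), 88.36799621582031) 0.05656877443354442
all 926 [207.7 198.6] [0.4779 0.2505 0.0317] ((479.72552490234375, 251.90692138671875), (1
[... 428 characters left out ...]
212.1] [0.4132 0.5848 0.036 ] ((415.07135009765625, 576.1880493164062), (81.90438842773438, 92.0993881225586), 57.25850296020508) 0.035968630862679776
all 165 [169.2 209.4] [0.4269 0.4024 0.0469] ((427.75286865234375, 403.110595703125), (49.1815185546875, 56.813568115234375), 61.658512115478516) 0.02723854905264152
pad 127 [275.1 183.4] [ 0.5491 -0.0267  0.0329] ((548.381103515625, -28.58765983581543), (80.2231674194336, 54.48515701293945), 1.1515692472457886) 0.03325254791872336
pad 1004 [335.  202.7] [ 0.4747 -0.2757  0.0301] ((476.9246826171875, -276.1859130859375), (91.26856994628906, 218.85699462890625), 9.744638442993164) 0.03002575243031659
red [ 0.46431619 -0.18806479  0.03208624] 34
```

View pics/crop1.png

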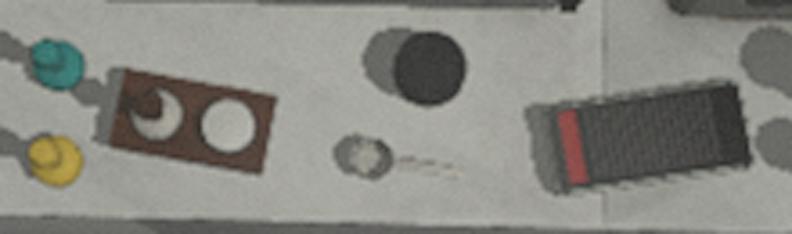

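The crop confirms it: brown handle on a steel base in the station's left socket. The coloured ones stand outside it, and the red band is on the wiper's +y end. The measured tamper top (0.485, 0.293, ~0.096) agrees with the socket position predicted from the station. Moving to hover.

Call:
jog_arm:
  plan:
    - {"dx":20,"dy":-15,"az":0.03}
    - {"dx":45,"dy":-33,"az":0.07}
    - {"dx":70,"dy":-51,"az":0.11}
    - {"dx":95,"dy":-69,"az":0.15}
    - {"dx":120,"dy":-87,"az":0.19}
    - {"dx":145,"dy":-105,"az":0.23}
    - {"dx":170,"dy":-123,"az":0.27}
    - {"dx":195,"dy":-141,"az":0.31}
    - {"dx":220,"dy":-160,"az":0.35}
    - {"dx":245,"dy":-178,"az":0.39,"dz":-10}
    - {"dx":270,"dy":-196,"az":0.43,"dz":-20}
    - {"dx":290,"dy":-211,"az":0.46,"dz":-30}
    - {"dx":305,"dy":-222,"az":0.48,"dz":-40}
    - {"dx":313,"dy":-227,"az":0.49,"dz":-48}
    - {"dx":317,"dy":-230,"az":0.49,"dz":-50}
    - {"dx":317,"dy":-230,"az":0.49,"dz":-50}
    - {"dx":317,"dy":-230,"az":0.49,"dz":-50}

```text
validation failed for argument at $.pl...
```

```bash
python3 - <<'E'
from h import *
s=snap('wrist');im=s['pixels'][...,::-1].copy()
K=s['camera_matrix'];R=cv2.Rodrigues(s['rvec'])[0];t=s['tvec'].ravel()
def proj(p):
    c=R@np.array(p)+t; th=np.arctan2(np.hypot(c[0],c[1]),c[2]); ph=np.arctan2(c[1],c[0]); return K[0,2]+K[0,0]*th*np.cos(ph),K[1,2]+K[1,1]*th*np.sin(ph)
im2=cv2.resize(im,(768,576),interpolation=cv2.INTER_CUBIC)
for p in[(.485,.293,.096),(.485,.293,.032)]:
    q=proj(p);print(q);cv2.drawMarker(im2,(int(q[0]*1.5),int(q[1]*1.5)),(0,255,0),0,14,1)
for p0,rr in(((.485,.293,.032),.029),((.485,.293,.024),.032)):
    pts=np.array([proj((p0[0]+rr*np.cos(a),p0[1]+rr*np.sin(a),p0[2])) for a in np.linspace(0,6.28,60)])*1.5
    cv2.polylines(im2,[pts.astype(int)],True,(0,255,255),1)
cv2.imwrite('pics/w1.png',im2)
o=telemetry.get_obs();print(o['time'],o['tool_pos'],o['ee_rot'],o['joints'],o['ft_force'])
E
```

```text
(np.float64(173.37047704047228), np.float64(392.96902090610337))
(np.float64(179.24063774678004), np.float64(365.37596492833916))
0.15 [0.16799165 0.52335123 0.25266827] [ 1.54753526e-01  9.87952864e-01 -6.51272374e-04 -2.44101498e-04] [ 1.05722050e+00  2.59205388e-01  1.53578520e+00  5.75804127e-07
  1.34799310e+00 -2.02819938e-01] [-0.05199103  0.49112675  0.22588463]
```

View pics/w1.png

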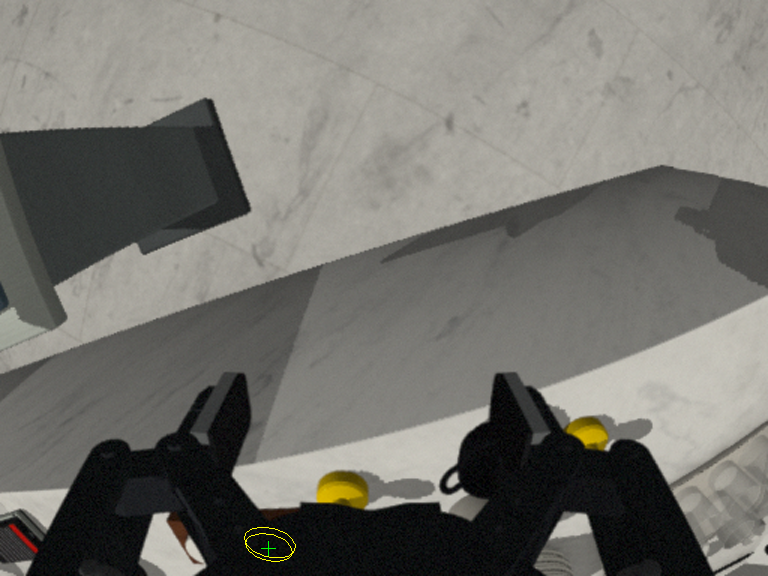

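The move was refused, so the arm is still at the start and the wrist view only shows the fingers and counter edge. Retrying with every field filled in.

Call:
jog_arm:
  plan:
    - {"dx":20,"dy":-15,"dz":0,"ax":0,"ay":0,"az":0.03,"jaw":0}
    - {"dx":45,"dy":-33,"dz":0,"ax":0,"ay":0,"az":0.07,"jaw":0}
    - {"dx":70,"dy":-51,"dz":0,"ax":0,"ay":0,"az":0.11,"jaw":0}
    - {"dx":95,"dy":-69,"dz":0,"ax":0,"ay":0,"az":0.15,"jaw":0}
    - {"dx":120,"dy":-87,"dz":0,"ax":0,"ay":0,"az":0.19,"jaw":0}
    - {"dx":145,"dy":-105,"dz":0,"ax":0,"ay":0,"az":0.23,"jaw":0}
    - {"dx":170,"dy":-123,"dz":0,"ax":0,"ay":0,"az":0.27,"jaw":0}
    - {"dx":195,"dy":-141,"dz":0,"ax":0,"ay":0,"az":0.31,"jaw":0}
    - {"dx":220,"dy":-160,"dz":0,"ax":0,"ay":0,"az":0.35,"jaw":0}
    - {"dx":245,"dy":-178,"dz":-10,"ax":0,"ay":0,"az":0.39,"jaw":0}
    - {"dx":270,"dy":-196,"dz":-20,"ax":0,"ay":0,"az":0.43,"jaw":0}
    - {"dx":290,"dy":-211,"dz":-30,"ax":0,"ay":0,"az":0.46,"jaw":0}
    - {"dx":305,"dy":-222,"dz":-40,"ax":0,"ay":0,"az":0.48,"jaw":0}
    - {"dx":317,"dy":-230,"dz":-50,"ax":0,"ay":0,"az":0.49,"jaw":0}
    - {"dx":317,"dy":-230,"dz":-50,"ax":0,"ay":0,"az":0.49,"jaw":0}
    - {"dx":317,"dy":-230,"dz":-50,"ax":0,"ay":0,"az":0.49,"jaw":0}
  force: 80

```text
time: 1.75
tool_pos: [0.4847, 0.2936, 0.203]
ee_rot: [-0.089, 0.996, -0.0, -0.001]
ft_force: [-1.1, -0.2, 0.2]
opening: 0.0858
grip_force: 0.0
```

```bash
cat >> h.py <<'E'
def proj(s,p):
    K=s['camera_matrix'];R=cv2.Rodrigues(s['rvec'])[0];t=s['tvec'].ravel()
    c=R@np.array(p,float)+t; th=np.arctan2(np.hypot(c[0],c[1]),c[2]); ph=np.arctan2(c[1],c[0]); return K[0,2]+K[0,0]*th*np.cos(ph),K[1,2]+K[1,1]*th*np.sin(ph)
def wcloud(s):
    K=s['camera_matrix'];R=cv2.Rodrigues(s['rvec'])[0];t=s['tvec'].ravel();d=s['depth']
    v,u=np.mgrid[:384,:512];x=(u-K[0,2])/K[0,0];y=(v-K[1,2])/K[1,1];th=np.hypot(x,y)+1e-9
    P=np.stack([np.tan(th)*x/th*d,np.tan(th)*y/th*d,d],-1);W=(P-t)@R;W[d==0]=np.nan;return W
E
python3 - <<'E'
from h import *
s=snap('wrist');im2=cv2.resize(s['pixels'][...,::-1],(768,576),interpolation=cv2.INTER_CUBIC)
def circ(p0,rr,col):
    pts=np.array([proj(s,(p0[0]+rr*np.cos(a),p0[1]+rr*np.sin(a),p0[2])) for a in np.linspace(0,6.28,60)])*1.5
    cv2.polylines(im2,[pts.astype(int)],True,col,1)
circ((.485,.293,.032),.029,(0,255,255));circ((.485,.293,.024),.032,(255,255,0));circ((.485,.293,.096),.003,(0,255,0))
cv2.imwrite('pics/w2.png',im2)
W=wcloud(s);z=W[...,2]
m=(z>.06)&(z<.1)&(np.hypot(W[...,0]-.485,W[...,1]-.293)<.03)
q=W[m];print(m.sum(),q.mean(0),q.min(0),q.max(0))
for a,b in((.088,.1),(.08,.088),(.07,.08),(.06,.07)):
    k=q[(q[:,2]>a)&(q[:,2]<b)]
    if len(k)>5: print(a,len(k),k.min(0).round(4),k.max(0).round(4))
E
```

```text
1250 [0.48418684 0.29236286 0.09153001] [0.4710182  0.27572664 0.06679192] [0.50399068 0.31021357 0.09764878]
0.088 959 [0.4722 0.2777 0.0881] [0.5017 0.3078 0.0976]
0.08 249 [0.471  0.2757 0.0801] [0.504  0.3102 0.088 ]
0.07 36 [0.4711 0.2799 0.0704] [0.4794 0.3033 0.0799]
0.06 6 [0.473  0.2807 0.0668] [0.479  0.299  0.0695]
```

View pics/w2.png

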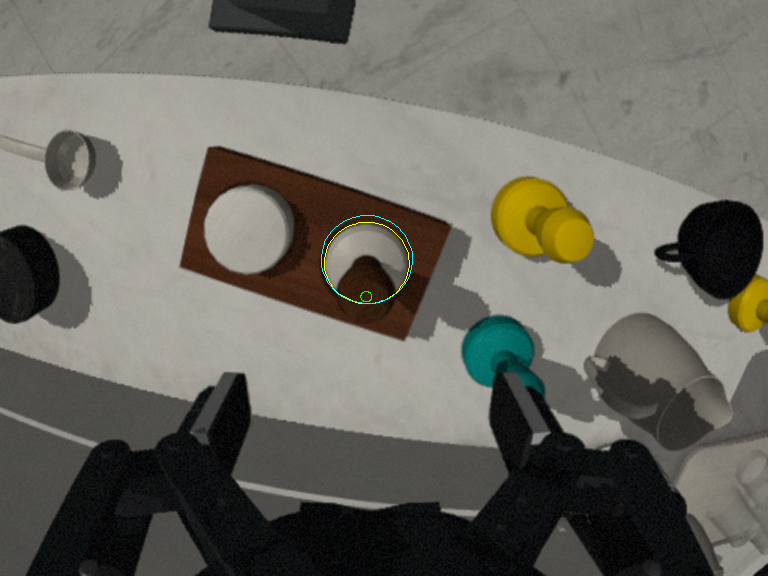

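The overlay circles lie on the steel base and the brown handle, about px (366,296), which confirms the tamper. The handle axis comes out at (0.487, 0.293). Descending and gripping.

Call:
jog_arm:
  plan:
    - {"dx":2.5,"dy":-0.5,"dz":-15,"ax":0,"ay":0,"az":0,"jaw":0}
    - {"dx":2.5,"dy":-0.5,"dz":-35,"ax":0,"ay":0,"az":0,"jaw":0}
    - {"dx":2.5,"dy":-0.5,"dz":-55,"ax":0,"ay":0,"az":0,"jaw":0}
    - {"dx":2.5,"dy":-0.5,"dz":-75,"ax":0,"ay":0,"az":0,"jaw":0}
    - {"dx":2.5,"dy":-0.5,"dz":-95,"ax":0,"ay":0,"az":0,"jaw":0}
    - {"dx":2.5,"dy":-0.5,"dz":-112,"ax":0,"ay":0,"az":0,"jaw":0}
    - {"dx":2.5,"dy":-0.5,"dz":-122,"ax":0,"ay":0,"az":0,"jaw":0}
    - {"dx":2.5,"dy":-0.5,"dz":-127,"ax":0,"ay":0,"az":0,"jaw":0}
    - {"dx":2.5,"dy":-0.5,"dz":-127,"ax":0,"ay":0,"az":0,"jaw":0}
    - {"dx":2.5,"dy":-0.5,"dz":-127,"ax":0,"ay":0,"az":0,"jaw":0.3}
    - {"dx":2.5,"dy":-0.5,"dz":-127,"ax":0,"ay":0,"az":0,"jaw":0.5}
    - {"dx":2.5,"dy":-0.5,"dz":-127,"ax":0,"ay":0,"az":0,"jaw":0.6}
    - {"dx":2.5,"dy":-0.5,"dz":-127,"ax":0,"ay":0,"az":0,"jaw":0.7}
    - {"dx":2.5,"dy":-0.5,"dz":-127,"ax":0,"ay":0,"az":0,"jaw":1}
    - {"dx":2.5,"dy":-0.5,"dz":-127,"ax":0,"ay":0,"az":0,"jaw":1}
    - {"dx":2.5,"dy":-0.5,"dz":-127,"ax":0,"ay":0,"az":0,"jaw":1}
    - {"dx":2.5,"dy":-0.5,"dz":-127,"ax":0,"ay":0,"az":0,"jaw":1}
    - {"dx":2.5,"dy":-0.5,"dz":-127,"ax":0,"ay":0,"az":0,"jaw":1}
  force: 80

```text
time: 3.6
tool_pos: [0.4883, 0.293, 0.0772]
ee_rot: [-0.089, 0.996, -0.0, 0.001]
ft_force: [-0.9, -1.4, 5.5]
opening: 0.0317
grip_force: 78.6
```

Call:
jog_arm:
  plan:
    - {"dx":0,"dy":0,"dz":3,"ax":0,"ay":0,"az":0,"jaw":1}
    - {"dx":0,"dy":0,"dz":8,"ax":0,"ay":0,"az":0,"jaw":1}
    - {"dx":0,"dy":0,"dz":14,"ax":0,"ay":0,"az":0,"jaw":1}
    - {"dx":0,"dy":0,"dz":20,"ax":0,"ay":0,"az":0,"jaw":1}
    - {"dx":0,"dy":0,"dz":30,"ax":0,"ay":0,"az":0,"jaw":1}
    - {"dx":0,"dy":0,"dz":45,"ax":0,"ay":0,"az":0,"jaw":1}
    - {"dx":0,"dy":0,"dz":60,"ax":0,"ay":0,"az":0,"jaw":1}
    - {"dx":0,"dy":0,"dz":75,"ax":0,"ay":0,"az":0,"jaw":1}
    - {"dx":0,"dy":0,"dz":90,"ax":0,"ay":0,"az":0,"jaw":1}
    - {"dx":0,"dy":0,"dz":100,"ax":0,"ay":0,"az":0,"jaw":1}
    - {"dx":0,"dy":0,"dz":103,"ax":0,"ay":0,"az":0,"jaw":1}
    - {"dx":0,"dy":0,"dz":103,"ax":0,"ay":0,"az":0,"jaw":1}
    - {"dx":0,"dy":0,"dz":103,"ax":0,"ay":0,"az":0,"jaw":1}
  force: 80

```text
time: 4.9
tool_pos: [0.4873, 0.293, 0.1787]
ee_rot: [-0.089, 0.996, -0.0, -0.001]
ft_force: [-0.4, -0.2, -4.3]
opening: 0.0314
grip_force: 79.5
```

```bash
python3 - <<'E'
from h import *
s=snap('wrist');im2=cv2.resize(s['pixels'][...,::-1],(768,576),interpolation=cv2.INTER_CUBIC)
cv2.imwrite('pics/w3.png',im2)
o=telemetry.get_obs();print(o['tool_pos'],o['ft_force'],o['moment'],o['joints'])
t=o['tool_pos']
W=wcloud(s)
m=(np.hypot(W[...,0]-t[0],W[...,1]-t[1])<.04)&(W[...,2]<t[2]-.03)&(W[...,2]>t[2]-.085)
q=W[m];h,e=np.histogram(q[:,2]-t[2],bins=28);print(list(zip(h,e.round(4))))
# top face of base: ring, outer extents
b=q[(abs(q[:,2]-t[2]+.0455)<.004)]
print(len(b),b.min(0)-t,b.max(0)-t)
A=np.c_[b[:,:2],np.ones(len(b))];print(np.linalg.lstsq(A,b[:,2],rcond=None)[0])
E
```

```text
[0.48714792 0.29295834 0.17844648] [-0.77197072  0.70611094 -4.99440162] [-0.03741631 -0.0261665   0.00591235] [ 3.45266647e-01  3.51991045e-01  1.59561488e+00 -1.47940368e-05
  1.19568151e+00 -1.40471554e+00]
[(np.int64(26), np.float64(-0.0701)), (np.int64(41), np.float64(-0.0687)), (np.int64(37), np.float64(-0.0672)), (np.int64(47), np.float64(-0.0658)), (np.int64(36), np.float64(-0.0644)), (np.int64(55), np.float64(-0.0629)), (np.int64(46), np.float64(-0.0615)), (np.int64(48), np.float64(-0.0601)), (np.int64(44), np.float64(-0.0586)), (np.int64(51), np.float64(-0.0572)), (np.int64(54), np.float64(-0.0558)), (np.int64(72), np.float64(-0.0544)), (np.int64(204), np.float64(-0.0529)), (np.int64(307), np.float64(-0.0515)), (np.int64(431), np.float64(-0.0501)), (np.int64(906), np.float64(-0.0486)), (np.int64(909), np.float64(-0.0472)), (np.int64(710), np.float64(-0.0458)), (np.int64(159), np.float64(-0.0443)), (np.int64(26), np.float64(-0.0429)), (np.int64(46), np.float64(-0.0415)), (np.int64(42), np.float64(-0.04)), (np.int64(47), np.float64(-0.0386)), (np.int64(40), np.float64(-0.0372)), (np.int64(51), np.float64(-0.0358)), (np.int64(45), np.float64(-0.0343)), (np.int64(37), np.float64(-0.0329)), (np.int64(37), np.float64(-0.0315))]
3010 [-0.02733373 -0.02768989 -0.0494962 ] [ 0.02090832  0.02580009 -0.04150412]
[ 0.04523553 -0.00350806  0.11121252]
```

View pics/w3.png

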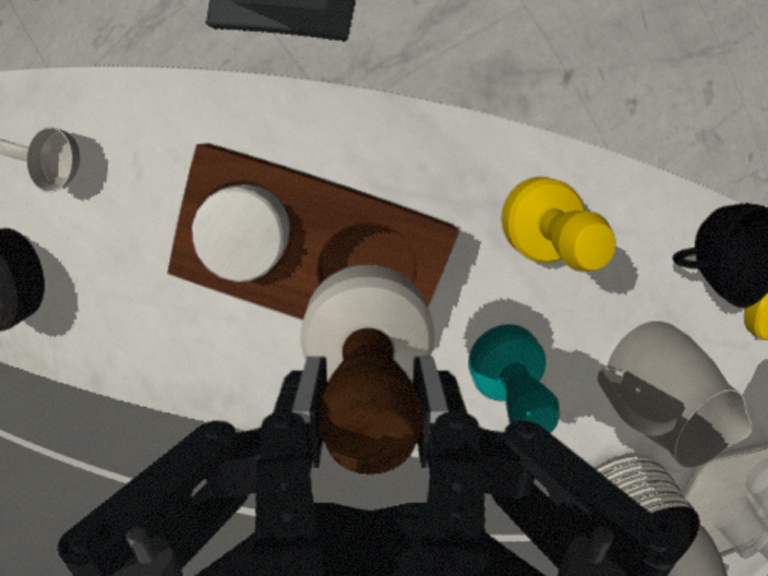

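The wrist view shows the tamper held by the handle, base at px (368,325), with the leveller still in its socket at (240,232). I'll check that the base is level, using the leveller's flat top as the calibration reference.

```bash
python3 - <<'E'
from h import *
s=load('wrist');W=wcloud(s);t=np.array([.48715,.29296,.17845])
def fit(q):
    for _ in range(6):
        A=np.c_[q[:,:2]-q[:,:2].mean(0),np.ones(len(q))];c=np.linalg.lstsq(A,q[:,2],rcond=None)[0];e=q[:,2]-A@c
        q=q[abs(e)<max(.0012,1.5*np.median(abs(e)))]
    return len(q),c,np.std(e),q[:,:2].mean(0)
x,y,z=W[...,0],W[...,1],W[...,2]
g=(z>.034)&(z<.045)&(np.hypot(x-.473,y-.209)<.027);print('lev',fit(W[g]))
g=(z>.020)&(z<.030)&(abs(x-.48)<.04)&(abs(y-.25)<.08);print('station',fit(W[g]))
rr=np.hypot(x-t[0],y-t[1])
for a,b in((.012,.018),(.016,.022),(.02,.026),(.014,.026)):
    g=(abs(z-t[2]+.047)<.007)&(rr>a)&(rr<b);print(a,fit(W[g]))
# column profile through the base centre
for v in range(176,240,3):
    print(v,(W[v,245]-t).round(4),(W[v,230]-t).round(4),(W[v,262]-t).round(4))
E
```

```text
lev (2273, array([ 0.00072401, -0.00113084,  0.03920419]), np.float64(0.0005662199672881483), array([0.47262902, 0.2095565 ]))
station (4838, array([0.0015407 , 0.0001029 , 0.02419677]), np.float64(0.0005683359145634572), array([0.47279935, 0.24860926]))
0.012 (816, array([ 0.00462451, -0.01094111,  0.13303839]), np.float64(0.0006039749160509239), array([0.48043438, 0.29167891]))
0.016 (1016, array([ 0.00639473, -0.01836007,  0.1318902 ]), np.float64(0.0006000394246086782), array([0.47836122, 0.29152394]))
0.02 (1140, array([ 0.00739298, -0.01758935,  0.13070065]), np.float64(0.0005904577455911872), array([0.47518317, 0.29109263]))
0.014 (1578, array([ 0.03637826, -0.01489322,  0.13142409]), np.float64(0.0006490575288991942), array([0.47664728, 0.29118659]))
176 [ 0.0008 -0.0002 -0.1727] [ 0.0036 -0.0154 -0.1729] [-0.0026  0.0169 -0.1718]
179 [-0.0288 -0.0051 -0.0622] [-0.025  -0.0146 -0.0689] [ 0.0008  0.0176 -0.1725]
182 [-0.0283 -0.005  -0.0573] [-0.0254 -0.0143 -0.0613] [-0.0282  0.0063 -0.0642]
185 [-0.0283 -0.0049 -0.0513] [-0.0257 -0.0139 -0.0544] [-0.028   0.006  -0.0582]
188
[... 772 characters left out ...]
5 -0.0109 -0.0455] [-0.013   0.0084 -0.0456]
218 [-0.0094 -0.0015 -0.045 ] [-0.008  -0.0106 -0.0444] [-0.0111  0.0088 -0.0453]
221 [-0.0099 -0.0016 -0.0396] [-0.0056 -0.0102 -0.0452] [-0.0089  0.0093 -0.0459]
224 [-0.0093 -0.0015 -0.0368] [-0.0037 -0.0099 -0.0451] [-0.0075  0.0095 -0.0446]
227 [-0.0089 -0.0014 -0.0335] [-0.0034 -0.0097 -0.0415] [-0.0056  0.0099 -0.0443]
230 [-0.0099 -0.0015 -0.0276] [-0.003  -0.0095 -0.0384] [-0.0047  0.0099 -0.042 ]
233 [-0.0118 -0.0018 -0.0202] [-0.0016 -0.0092 -0.0371] [-0.0037  0.01   -0.0398]
236 [-0.0149 -0.0024 -0.0108] [-0.0024 -0.009  -0.0319] [-0.0041  0.0097 -0.0351]
239 [-0.0151 -0.0024 -0.0072] [-0.0096 -0.0093 -0.0149] [-0.0128  0.0069 -0.0145]
```

The base hangs level to within about 0.5° and is centred under the TCP, with the origin about 71–72 mm below it. Carrying it to above the pad's red end.

Call:
jog_arm:
  plan:
    - {"dx":0,"dy":-8,"dz":0,"ax":0,"ay":0,"az":0,"jaw":1}
    - {"dx":-1,"dy":-24,"dz":0,"ax":0,"ay":0,"az":0,"jaw":1}
    - {"dx":-2,"dy":-48,"dz":0,"ax":0,"ay":0,"az":0,"jaw":1}
    - {"dx":-4,"dy":-78,"dz":0,"ax":0,"ay":0,"az":0,"jaw":1}
    - {"dx":-6,"dy":-110,"dz":0,"ax":0,"ay":0,"az":0,"jaw":1}
    - {"dx":-7,"dy":-142,"dz":0,"ax":0,"ay":0,"az":0,"jaw":1}
    - {"dx":-8,"dy":-174,"dz":0,"ax":0,"ay":0,"az":0,"jaw":1}
    - {"dx":-10,"dy":-206,"dz":0,"ax":0,"ay":0,"az":0,"jaw":1}
    - {"dx":-11,"dy":-238,"dz":0,"ax":0,"ay":0,"az":0,"jaw":1}
    - {"dx":-12,"dy":-270,"dz":0,"ax":0,"ay":0,"az":0,"jaw":1}
    - {"dx":-14,"dy":-302,"dz":0,"ax":0,"ay":0,"az":0,"jaw":1}
    - {"dx":-15,"dy":-334,"dz":0,"ax":0,"ay":0,"az":0,"jaw":1}
    - {"dx":-17,"dy":-366,"dz":0,"ax":0,"ay":0,"az":0,"jaw":1}
    - {"dx":-18,"dy":-398,"dz":0,"ax":0,"ay":0,"az":0,"jaw":1}
    - {"dx":-20,"dy":-430,"dz":0,"ax":0,"ay":0,"az":0,"jaw":1}
    - {"dx":-21,"dy":-460,"dz":0,"ax":0,"ay":0,"az":0,"jaw":1}
    - {"dx":-22,"dy":-482,"dz":0,"ax":0,"ay":0,"az":0,"jaw":1}
    - {"dx":-23,"dy":-496,"dz":0,"ax":0,"ay":0,"az":0,"jaw":1}
    - {"dx":-23,"dy":-502,"dz":0,"ax":0,"ay":0,"az":0,"jaw":1}
    - {"dx":-23,"dy":-502,"dz":0,"ax":0,"ay":0,"az":0,"jaw":1}
  force: 80

```text
time: 6.95
tool_pos: [0.4643, -0.2093, 0.1792]
ee_rot: [-0.089, 0.996, 0.0, -0.0]
ft_force: [-0.0, -0.5, -4.1]
opening: 0.0316
grip_force: 79.8
```

```bash
python3 - <<'E'
from h import *
s=snap('wrist');im2=cv2.resize(s['pixels'][...,::-1],(768,576),interpolation=cv2.INTER_CUBIC)
o=telemetry.get_obs();print(o['tool_pos'],o['ee_rot'],o['ft_force'],o['joints'])
W=wcloud(s);x,y,z=W[...,0],W[...,1],W[...,2]
g=(z>.012)&(z<.04)&(abs(x-.476)<.08)&(y<-.13)&(y>-.42)
q=W[g];print(cv2.minAreaRect(q[:,:2].astype('float32')*1000))
g2=g&(z>.026);q=W[g2];print(cv2.minAreaRect(q[:,:2].astype('float32')*1000),np.median(q[:,2]))
c=np.array([.476,-.276]);
for ang,col in((10.,(0,255,0)),):
    a=np.radians(ang);ex=np.array([np.cos(a),np.sin(a)]);ey=np.array([-np.sin(a),np.cos(a)])
    for hx,hy,zz in((.044,.109,.03),(.052,.117,.018)):
        cs=[c+i*hx*ex+j*hy*ey for i,j in((1,1),(1,-1),(-1,-1),(-1,1))]
        pts=[]
        for k in range(4):
            for f in np.linspace(0,1,20,endpoint=False):
                pts.append(proj(s,[*(cs[k]*(1-f)+cs[(k+1)%4]*f),zz]))
        cv2.polylines(im2,[(np.array(pts)*1.5).astype(int)],True,col,1)
    for d in(.067,-.067):
        p=proj(s,[*(c+d*ey),.03]);cv2.drawMarker(im2,(int(p[0]*1.5),int(p[1]*1.5)),(255,255,0),0,14,1);print((c+d*ey).round(4))
cv2.imwrite('pics/w4.png',im2)
E
```

```text
[ 0.46429744 -0.20841752  0.17913787] [-8.92541338e-02  9.96008774e-01  4.31366204e-04 -1.87432319e-04] [-0.51748782  0.72673952 -4.59188851] [-6.41660111e-01  2.50206807e-01  1.73918646e+00  4.28899138e-04
  1.15305450e+00 -2.39137676e+00]
((476.6923522949219, -278.1589050292969), (106.46556091308594, 233.6288299560547), 9.729147911071777)
((476.0992431640625, -278.2799072265625), (88.4502182006836, 218.6532440185547), 9.986671447753906) 0.030312478059751864
[ 0.4644 -0.21  ]
[ 0.4876 -0.342 ]
```

View pics/w4.png

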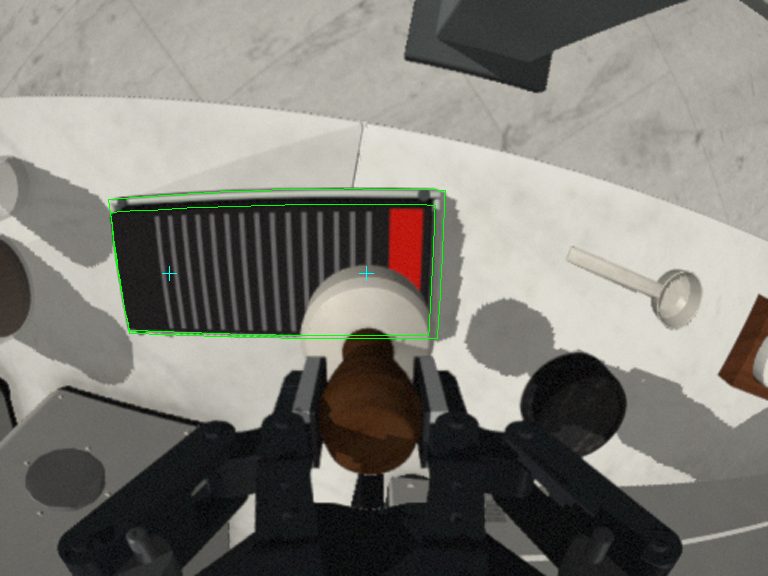

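The wrist view shows the pad, red band at px (405,245), tamper base hanging over the start mark. The fitted sizes (88×218, 106×234 mm) match the spec and put the centre at (0.4762, -0.2775) with yaw 10°. That gives a start of (0.4646, -0.2115) and a finish of (0.4878, -0.3435). Lowering.

Call:
jog_arm:
  plan:
    - {"dx":0,"dy":-2,"dz":-10,"ax":0,"ay":0,"az":0,"jaw":1}
    - {"dx":0,"dy":-2,"dz":-25,"ax":0,"ay":0,"az":0,"jaw":1}
    - {"dx":0,"dy":-2,"dz":-42,"ax":0,"ay":0,"az":0,"jaw":1}
    - {"dx":0,"dy":-2,"dz":-57,"ax":0,"ay":0,"az":0,"jaw":1}
    - {"dx":0,"dy":-2,"dz":-67,"ax":0,"ay":0,"az":0,"jaw":1}
    - {"dx":0,"dy":-2,"dz":-72,"ax":0,"ay":0,"az":0,"jaw":1}
    - {"dx":0,"dy":-2,"dz":-75,"ax":0,"ay":0,"az":0,"jaw":1}
    - {"dx":0,"dy":-2,"dz":-77,"ax":0,"ay":0,"az":0,"jaw":1}
    - {"dx":0,"dy":-2,"dz":-79,"ax":0,"ay":0,"az":0,"jaw":1}
    - {"dx":0,"dy":-2,"dz":-80,"ax":0,"ay":0,"az":0,"jaw":1}
    - {"dx":0,"dy":-2,"dz":-80,"ax":0,"ay":0,"az":0,"jaw":1}
    - {"dx":0,"dy":-2,"dz":-80,"ax":0,"ay":0,"az":0,"jaw":1}
  force: 80

```text
time: 8.2
tool_pos: [0.4651, -0.2112, 0.0999]
ee_rot: [-0.089, 0.996, -0.0, 0.001]
ft_force: [0.9, 0.0, -0.8]
opening: 0.0314
grip_force: 80.1
```

Call:
jog_arm:
  plan:
    - {"dx":0,"dy":0,"dz":-1,"ax":0,"ay":0,"az":0,"jaw":1}
    - {"dx":0,"dy":0,"dz":-2,"ax":0,"ay":0,"az":0,"jaw":1}
    - {"dx":0,"dy":0,"dz":-3,"ax":0,"ay":0,"az":0,"jaw":1}
    - {"dx":0,"dy":0,"dz":-3,"ax":0,"ay":0,"az":0,"jaw":1}
    - {"dx":0,"dy":0,"dz":-3,"ax":0,"ay":0,"az":0,"jaw":1}
  force: 80

```text
time: 8.7
tool_pos: [0.465, -0.2112, 0.0966]
ee_rot: [-0.089, 0.996, -0.0, 0.0]
ft_force: [-0.0, -0.9, 2.3]
opening: 0.0315
grip_force: 80.4
```

```bash
python3 - <<'E'
from h import *
a=[]
for _ in range(3):
    snap('wrist'); o=telemetry.get_obs();a.append(np.r_[o['tool_pos'],o['ft_force'],o['moment']])
print(np.round(a,4))
E
```

```text
[[ 0.465  -0.2112  0.0966  0.4944 -0.6988  2.056  -0.0445 -0.1272 -0.0299]
 [ 0.465  -0.2111  0.0966 -0.1474 -1.0694  2.2497 -0.0212 -0.0273 -0.0119]
 [ 0.465  -0.2111  0.0965  0.7243 -1.6243  3.0635 -0.036  -0.1302  0.0319]]
```

About 7 N on the pad, so it is pressed about 5 mm. Starting the slow stroke.

Call:
jog_arm:
  plan:
    - {"dx":0.3,"dy":-1.5,"dz":0,"ax":0,"ay":0,"az":0,"jaw":1}
    - {"dx":0.8,"dy":-4.5,"dz":0,"ax":0,"ay":0,"az":0,"jaw":1}
    - {"dx":1.4,"dy":-8,"dz":0,"ax":0,"ay":0,"az":0,"jaw":1}
    - {"dx":2.0,"dy":-11.5,"dz":0,"ax":0,"ay":0,"az":0,"jaw":1}
    - {"dx":2.6,"dy":-15,"dz":0,"ax":0,"ay":0,"az":0,"jaw":1}
    - {"dx":3.3,"dy":-18.5,"dz":0,"ax":0,"ay":0,"az":0,"jaw":1}
    - {"dx":3.9,"dy":-22,"dz":0,"ax":0,"ay":0,"az":0,"jaw":1}
    - {"dx":4.5,"dy":-25.5,"dz":0,"ax":0,"ay":0,"az":0,"jaw":1}
    - {"dx":5.1,"dy":-29,"dz":0,"ax":0,"ay":0,"az":0,"jaw":1}
    - {"dx":5.7,"dy":-32.5,"dz":0,"ax":0,"ay":0,"az":0,"jaw":1}
    - {"dx":6.3,"dy":-36,"dz":0,"ax":0,"ay":0,"az":0,"jaw":1}
    - {"dx":7.0,"dy":-39.5,"dz":0,"ax":0,"ay":0,"az":0,"jaw":1}
    - {"dx":7.6,"dy":-43,"dz":0,"ax":0,"ay":0,"az":0,"jaw":1}
    - {"dx":8.2,"dy":-46.5,"dz":0,"ax":0,"ay":0,"az":0,"jaw":1}
    - {"dx":8.8,"dy":-50,"dz":0,"ax":0,"ay":0,"az":0,"jaw":1}
    - {"dx":9.4,"dy":-53.5,"dz":0,"ax":0,"ay":0,"az":0,"jaw":1}
    - {"dx":10.1,"dy":-57,"dz":0,"ax":0,"ay":0,"az":0,"jaw":1}
    - {"dx":10.7,"dy":-60.5,"dz":0,"ax":0,"ay":0,"az":0,"jaw":1}
    - {"dx":11.3,"dy":-64,"dz":0,"ax":0,"ay":0,"az":0,"jaw":1}
    - {"dx":11.9,"dy":-67.5,"dz":0,"ax":0,"ay":0,"az":0,"jaw":1}
  force: 80

```text
time: 10.85
tool_pos: [0.4766, -0.2786, 0.0963]
ee_rot: [-0.089, 0.996, 0.0, -0.0]
ft_force: [-0.9, 3.4, 1.6]
opening: 0.0314
grip_force: 80.4
```

Call:
jog_arm:
  plan:
    - {"dx":0.6,"dy":-3.5,"dz":0,"ax":0,"ay":0,"az":0,"jaw":1}
    - {"dx":1.2,"dy":-7,"dz":0,"ax":0,"ay":0,"az":0,"jaw":1}
    - {"dx":1.9,"dy":-10.5,"dz":0,"ax":0,"ay":0,"az":0,"jaw":1}
    - {"dx":2.5,"dy":-14,"dz":0,"ax":0,"ay":0,"az":0,"jaw":1}
    - {"dx":3.1,"dy":-17.5,"dz":0,"ax":0,"ay":0,"az":0,"jaw":1}
    - {"dx":3.7,"dy":-21,"dz":0,"ax":0,"ay":0,"az":0,"jaw":1}
    - {"dx":4.3,"dy":-24.5,"dz":0,"ax":0,"ay":0,"az":0,"jaw":1}
    - {"dx":4.9,"dy":-28,"dz":0,"ax":0,"ay":0,"az":0,"jaw":1}
    - {"dx":5.5,"dy":-31.5,"dz":0,"ax":0,"ay":0,"az":0,"jaw":1}
    - {"dx":6.2,"dy":-35,"dz":0,"ax":0,"ay":0,"az":0,"jaw":1}
    - {"dx":6.8,"dy":-38.5,"dz":0,"ax":0,"ay":0,"az":0,"jaw":1}
    - {"dx":7.4,"dy":-42,"dz":0,"ax":0,"ay":0,"az":0,"jaw":1}
    - {"dx":8.0,"dy":-45.5,"dz":0,"ax":0,"ay":0,"az":0,"jaw":1}
    - {"dx":8.6,"dy":-49,"dz":0,"ax":0,"ay":0,"az":0,"jaw":1}
    - {"dx":9.2,"dy":-52.5,"dz":0,"ax":0,"ay":0,"az":0,"jaw":1}
    - {"dx":9.9,"dy":-56,"dz":0,"ax":0,"ay":0,"az":0,"jaw":1}
    - {"dx":10.5,"dy":-59.5,"dz":0,"ax":0,"ay":0,"az":0,"jaw":1}
    - {"dx":11.1,"dy":-63,"dz":0,"ax":0,"ay":0,"az":0,"jaw":1}
    - {"dx":11.5,"dy":-65.5,"dz":0,"ax":0,"ay":0,"az":0,"jaw":1}
    - {"dx":11.5,"dy":-65.5,"dz":0,"ax":0,"ay":0,"az":0,"jaw":1}
  force: 80

```text
time: 12.85
tool_pos: [0.4882, -0.3445, 0.0964]
ee_rot: [-0.089, 0.996, -0.0, 0.0]
ft_force: [0.3, 2.5, 2.8]
opening: 0.0313
grip_force: 80.4
```

Stroke finished at the unmarked end with force still about 7 N. Raising and drawing back from the machine, while working out which tilt suits the wrist joints.

Call:
jog_arm:
  plan:
    - {"dx":0,"dy":0,"dz":4,"ax":0,"ay":0,"az":0,"jaw":1}
    - {"dx":0,"dy":0,"dz":12,"ax":0,"ay":0,"az":0,"jaw":1}
    - {"dx":0,"dy":0,"dz":24,"ax":0,"ay":0,"az":0,"jaw":1}
    - {"dx":-3,"dy":8,"dz":40,"ax":0,"ay":0,"az":0,"jaw":1}
    - {"dx":-8,"dy":20,"dz":58,"ax":0,"ay":0,"az":0,"jaw":1}
    - {"dx":-15,"dy":38,"dz":76,"ax":0,"ay":0,"az":0,"jaw":1}
    - {"dx":-23,"dy":58,"dz":94,"ax":0,"ay":0,"az":0,"jaw":1}
    - {"dx":-31,"dy":78,"dz":112,"ax":0,"ay":0,"az":0,"jaw":1}
    - {"dx":-39,"dy":98,"dz":130,"ax":0,"ay":0,"az":0,"jaw":1}
    - {"dx":-47,"dy":118,"dz":144,"ax":0,"ay":0,"az":0,"jaw":1}
    - {"dx":-54,"dy":134,"dz":152,"ax":0,"ay":0,"az":0,"jaw":1}
    - {"dx":-58,"dy":144,"dz":155,"ax":0,"ay":0,"az":0,"jaw":1}
    - {"dx":-58,"dy":144,"dz":155,"ax":0,"ay":0,"az":0,"jaw":1}
  force: 80

```text
time: 14.15
tool_pos: [0.4297, -0.1986, 0.2525]
ee_rot: [-0.09, 0.996, -0.001, 0.001]
ft_force: [-0.8, -0.3, -4.6]
opening: 0.0316
grip_force: 80.0
```

```bash
python3 - <<'E'
from h import *
from scipy.spatial.transform import Rotation as Q
o=telemetry.get_obs();q=o['joints'];print(o['tool_pos'],o['ee_rot'],o['ft_force'],q)
R=Q.from_quat(o['ee_rot']);A=Q.from_euler('ZY',[q[0],q[1]+q[2]])
W=(A.inv()*R).as_euler('ZYZ');print('wrist zyz',W,'c6',W[2]-q[5])
c=W[2]-q[5]
for v in([.785,0,0],[-.785,0,0],[0,-.785,0],[0,.785,0]):
    W=(A.inv()*(Q.from_rotvec(v)*R)).as_euler('ZYZ');print(v,W[0],W[1],(W[2]-c))
E
```

```text
[ 0.42968362 -0.19860395  0.25251961] [-9.01134752e-02  9.95931120e-01 -5.79967276e-04  6.54730276e-04] [-0.78712676 -0.32127226 -4.63646067] [-6.69266922e-01  1.19081637e-01  1.71153564e+00  6.26137146e-05
  1.30922710e+00 -2.42055122e+00]
wrist zyz [ 6.26137146e-05  1.30922710e+00 -8.49754897e-01] c6 1.5707963267948966
[0.785, 0, 0] 0.6082075312084683 1.8135474621912187 -2.425482840167783
[-0.785, 0, 0] -0.771315831083347 0.9186981230450495 -2.060554214759869
[0, -0.785, 0] 0.6819339646223461 0.7690178018249517 -2.78872113985143
[0, 0.785, 0] -0.4879147436460582 1.9309024412952078 -2.447163485537528
```

Call:
jog_arm:
  plan:
    - {"dx":0,"dy":0,"dz":0,"ax":0.02,"ay":0,"az":0,"jaw":1}
    - {"dx":0,"dy":0,"dz":0,"ax":0.06,"ay":0,"az":0,"jaw":1}
    - {"dx":0,"dy":0,"dz":0,"ax":0.11,"ay":0,"az":0,"jaw":1}
    - {"dx":0,"dy":0,"dz":0,"ax":0.16,"ay":0,"az":0,"jaw":1}
    - {"dx":0,"dy":0,"dz":0,"ax":0.21,"ay":0,"az":0,"jaw":1}
    - {"dx":0,"dy":0,"dz":0,"ax":0.26,"ay":0,"az":0,"jaw":1}
    - {"dx":0,"dy":0,"dz":0,"ax":0.31,"ay":0,"az":0,"jaw":1}
    - {"dx":0,"dy":0,"dz":0,"ax":0.36,"ay":0,"az":0,"jaw":1}
    - {"dx":0,"dy":0,"dz":0,"ax":0.41,"ay":0,"az":0,"jaw":1}
    - {"dx":0,"dy":0,"dz":0,"ax":0.46,"ay":0,"az":0,"jaw":1}
    - {"dx":0,"dy":0,"dz":0,"ax":0.51,"ay":0,"az":0,"jaw":1}
    - {"dx":0,"dy":0,"dz":0,"ax":0.56,"ay":0,"az":0,"jaw":1}
    - {"dx":0,"dy":0,"dz":0,"ax":0.61,"ay":0,"az":0,"jaw":1}
    - {"dx":0,"dy":0,"dz":0,"ax":0.66,"ay":0,"az":0,"jaw":1}
    - {"dx":0,"dy":0,"dz":0,"ax":0.71,"ay":0,"az":0,"jaw":1}
    - {"dx":0,"dy":0,"dz":0,"ax":0.75,"ay":0,"az":0,"jaw":1}
    - {"dx":0,"dy":0,"dz":0,"ax":0.775,"ay":0,"az":0,"jaw":1}
    - {"dx":0,"dy":0,"dz":0,"ax":0.785,"ay":0,"az":0,"jaw":1}
    - {"dx":0,"dy":0,"dz":0,"ax":0.785,"ay":0,"az":0,"jaw":1}
    - {"dx":0,"dy":0,"dz":0,"ax":0.785,"ay":0,"az":0,"jaw":1}
  force: 80

```text
time: 16.15
tool_pos: [0.4302, -0.1998, 0.2514]
ee_rot: [-0.083, 0.92, 0.381, 0.034]
ft_force: [-0.1, 0.1, -4.7]
opening: 0.0314
grip_force: 80.2
```

```bash
python3 - <<'E'
from h import *
s=snap('wrist');a=cv2.resize(s['pixels'][...,::-1],(400,300));s=snap('scene');b=cv2.resize(s['pixels'][...,::-1],(400,300))
s=snap('top');c=cv2.resize(s['pixels'][140:250,60:440,::-1],(800,232))
cv2.imwrite('pics/f.png',np.vstack([np.hstack([a,b]),c]))
o=telemetry.get_obs();print(o)
E
```

```text
{'time': 16.3, 'joints': array([-0.97234849,  0.44457926,  1.51528007,  0.42604757,  1.84545622,
       -2.74919931]), 'qd': array([-0.00023049, -0.00090341,  0.00150725,  0.0005016 ,  0.00139202,
       -0.00093482]), 'joint_torque': array([-9.84064909e-02, -5.08976877e+01, -2.40518206e+01,  2.72969551e+00,
        4.40632045e+00,  6.83685812e-04]), 'tool_pos': array([ 0.43015626, -0.19961612,  0.25166982]), 'ee_rot': array([-0.08301308,  0.92041004,  0.38049603,  0.03430679]), 'ft_force': array([-0.0501206 , -0.16586096, -3.66264141]), 'moment': array([-9.11501775e-01,  2.09837443e-02,  7.63821715e-04]), 'grip_force': 80.20979384891689, 'opening': 0.03142435896952723}
```

View pics/f.png

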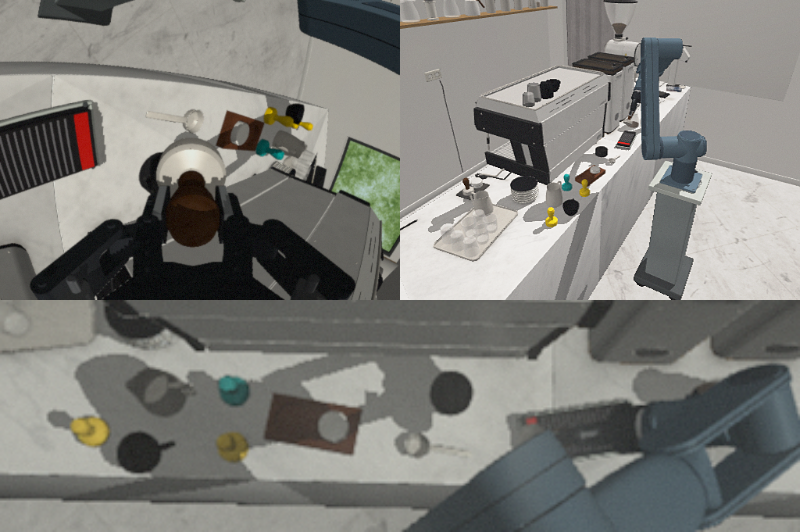

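The wrist view shows the tamper still square in the gripper (base at px (192,160)), tilted 45° with its origin at about z = 0.20. The leveller is in its socket and the other items are where they were. The arm is still, so I'm handing in.

```bash
python3 -c "
from bench import r
print(r.sign_off())"
```

```text
the job is handed in; nothing more can be done
None
```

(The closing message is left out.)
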